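# Release a plug-in filter from a bench air outlet

### The arm

A 7-joint arm with a two-finger parallel gripper is mounted at the origin on the work surface. World frame = base frame: x ahead of the robot, y to its left, z up, the work surface at z = 0. Lengths are in m, angles in rad, forces in N, time in s.
With the tool pointing down it reaches from about 0.425 to 0.875 m from the base axis. Payload 4.7 kg.
Tool frame: the origin (TCP) lies midway between the tips of the shut fingers; the grasp point (between the pads) lies 19 mm behind it; x points along the fingers, y is the direction in which the jaws open and shut, and the axes are right-handed (so a half turn about x gives the same grasp; the last joint's range is limited). The gripper opens to 87 mm and grips with 3 to 60 N. Pads are 19 mm wide; open, the fingers measure 117 mm over their backs; the gripper's body (75 mm by 190 mm) begins 51 mm behind the grasp point.
Start: joints at [1.344, 0.321, -0.07, 1.45, 0.023, 1.371, -0.057], TCP at [0.155, -0.631, 0.223] pointing down, gripper open.
Joint ranges: [-2.86, 2.86], [-0.3, 2.09], [-1.38, 1.24], [0.06, 2.45], [-1.56, 4.7], [0.09, 2.05], [-2.69, 2.69]. Speed limits (rad/s): [2.57, 2.57, 3.14, 3.14, 3.14, 3.14, 3.14].

### API

Orientations are given as a rotation vector (axis times angle).
In Python, from bench import ctrl gives the robot as it stands. The module is installed in compiled form; this text tells all that it offers.
- The arm moves only by the shell command python3 -m jog 'ROWS' [FORCE]. ROWS is JSON, a list of rows, each an object with "rot": the turn, a rotation vector about the tool's x, y, z in units of 5 degrees (1.0 is 5 degrees), a list of three; "travel": the shift along the tool's x, y, z in units of 0.3 m (1.0 is 0.3 m), a list of three; "jaw": the closure, from -1 (fully open) to 1 (shut), so that 0 is half open. In form: [{"rot": [ax, ay, az], "travel": [tx, ty, tz], "jaw": jaw}, ...]. A call has 1 to 8 rows; each row shifts and turns the commanded pose from where the row before left it, along the tool's axes as they then stand; what a row does not reach is not made up. A row lasts 1/10 s, in which the tool goes at most 50 mm and 8.59 degrees, less where a joint would pass 70% of its speed; a pose out of reach is approached as far as the arm can. A call with a number of a shift or a turn outside -1 to 1 is refused whole. A call with a gripper value outside its range is refused whole. The fingers move at their own pace and stop on an object; FORCE is the grip in N (left out, the last holds). Time passes only in rows, so rows that do not move let the fingers close. It gives the time, the measured TCP pose, the force and the opening at its end, in the units of the state.
- ctrl.get_state(): the state, without advancing time (a new reading comes with each control period).
- ctrl.get_image(name): name is "scene" or "top" or "wrist"; returns the picture (420x560x3 uint8, red, green, blue); there is no depth.
- ctrl.camera_model(name): a dict with "mtx" (3x3 intrinsics, pixels), "extrinsics" (4x4, takes a point from world to camera coordinates); the wrist camera has in their place "hand_eye" (4x4, takes a point from camera to tool coordinates, whose origin is the TCP and whose axes are the tool frame's). Camera axes: x right, y up, looking along -z (the intrinsics and any distortion apply to the point x, -y, -z); pixel columns grow to the right and rows downward; lengths in m; the calibration is good to about 2 mm. The wrist camera is an equidistant fisheye: a pixel r from the principal point sees the ray r / f radians off the axis. A picture is of the moment at which its call begins: read the wrist's pose just before it. camera_model takes no time and is no camera call.
- ctrl.close_job(): hands the job in, once; it reports no verdict.
The state is a dict: "time": time; "joint_positions": joint angles; "qd": joint speeds; "joint_torque": joint torques, N m; "position": TCP position; "tool_rot": TCP orientation; "ft_force": force on the tool from outside, world axes, zero at the start; "torque": the same for the moment, N m; "grip_width": opening from 0.0 (shut) to 1.0 (fully open).
Only numpy, scipy, OpenCV 4.12 (cv2) and the standard library are available. Lean on these libraries where they do the work, as an engineer would, in place of code of your own. Each camera call takes 0.05 s, during which the arm holds its last target.

### The job

Take the used plug-in filter off the bench air outlet: gently press the outlet's sprung release collar back, draw the filter straight up and out without yanking at a closed latch, and let the collar spring fully forward again. Then stand the filter nipple-down in the wide empty hole of the grey rack, pushed gently fully home, let go of it, and leave everything else on the desk where it is.

Things in the scene. Friction and masses are not known exactly. Their poses are not given: they have to be found in the camera images.
- filter: the plug-in filter, an upright round metal cartridge 91 mm long, about 110 g, round all about. Origin: centre of its lower end, z up its axis. From there: a steel nipple 36 mm long, 16 mm in diameter, tip chamfered, latch groove 14 to 22 mm up; then the plain barrel, 26 mm in diameter, 55 mm long. At the start latched upright in the outlet: origin 49 mm, barrel top 140 mm above the table.
- filter_barrel (a point): point on the filter's axis at the middle of its barrel, 63.5 mm above the filter's origin. Grip the barrel anywhere, from above. To free it with one hand: fingers loosely either side of the barrel, fingertips bearing down on the collar's ring, then grip the barrel and draw it straight up. Do not drop it, nor press it onto the rack with more than 35 N.
- outlet: the bench air outlet, fixed: a white box 100 x 100 mm, 45 mm high, carrying an upright steel turret. Origin: centre of the box's underside, on the axis of turret, collar and filter; z up. The release collar is a flat metal ring round the foot of the barrel: 64 mm outside and 32 mm inside diameter, 10 mm thick, narrower skirt below; it slides straight down the turret.
- turret_mouth (a point): centre of the turret's open mouth, 85 mm above the table; 29 mm outside, 19 mm bore. The barrel's shoulder sits on it; the nipple hangs 36 mm down in it and is clear once the filter has risen 40 mm. The collar's flat top rests about 106 mm above the table (21 mm above this point), but is set differently on every outlet, up to 9 mm higher or lower: only touch tells it.
- collar (a joint): how far the collar is pressed down (back), m: 0 = sprung fully forward (up), 0.006 = hard end stop. Spring: 5 N to start, 1.9 N more per mm, 16 N at the stop; never bear on it with over 25 N. Held 5.5 to 6 mm down (15 to 17 N) it frees the nipple. Once the filter has risen 2 mm from there the collar may rise with it; it springs up by itself. Collar up = latched: do not pull (50 N at most).
- rack: grey plastic rack block, fixed, 64 mm (its x) by 170 mm (its y), 50 mm high, three upright blind holes on its long centre line: a wide empty one 50 mm from the centre towards +y, and two narrow ones, 25 and 60 mm from the centre towards -y, with capped tubes that stand 33 mm above the rack. Origin: centre of its underside, z up.
- rack_hole0 (a point): centre of the mouth of the rack's wide hole, level with the rack's top, 50 mm above the table; z up. The hole is 18 mm in diameter with a 1.5 mm chamfer, 42 mm deep; the 16 mm nipple goes in until the barrel's shoulder rests on the rack's top, the filter's origin then 36 mm below this point.
- cup: bystander: small white-capped sample jar, 42 mm across, 55 mm tall; origin: centre of its underside, z up
- vial: bystander: small bottle, 26 mm across, 45 mm tall; origin: centre of its underside
- sanitiser: bystander: bottle 56 mm across, 130 mm tall; origin: centre of its underside
- tape: bystander: roll of white tape lying flat, 60 mm across, 18 mm high; origin: centre of its underside
- stapler: bystander: stapler 130 x 32 mm, 36 mm high; origin: centre of its underside, x along its length
- notepad: bystander: white pad 105 x 148 mm, 12 mm thick; origin: centre of its underside
- tube0: bystander: capped sample tube standing in the rack's middle narrow hole, 15 mm across at the cap, 75 mm long, its lowest 42 mm inside the rack; origin: centre of its underside
- tube1: bystander: a second, equal capped tube standing in the narrow hole at the rack's far-from-the-wide-hole end; origin: centre of its underside

How it is judged:
By the outcome, as a careful person would: the job done as asked, in the order asked, and still so for the second after the job is handed in, with the robot touching nothing.
It also fails if it takes over 72 s, if anything falls off the work surface, if the arm or the gripper's body presses on something with over 40 N, if the wrist force passes 120 N, or if a joint passes its speed limit or range.

## Working session

There is one attempt and no reset: what is moved stays moved. The work goes in short steps, Python scripts to look and compute and a shell command to move; the robot and the scene stay as the last step left them, time stands still between calls to the robot, and variables do not carry over. Pictures are saved under pics/ and viewed, and the job is handed in when it is done.

```bash
mkdir -p pics; python3 - <<'E'
from bench import ctrl
import cv2
print(ctrl.get_state())
for n in ["scene","top","wrist"]:
    m=ctrl.camera_model(n); print(n,m)
    cv2.imwrite(f"pics/{n}0.png",ctrl.get_image(n)[:,:,::-1])
E
```

```text
{'time': 0.0, 'joint_positions': array([ 1.34410757,  0.3218205 , -0.07007794,  1.45170184,  0.02258577,
        1.37078904, -0.05688531]), 'qd': array([-0.00122474, -0.00125351, -0.00054051,  0.00035371,  0.00041459,
        0.00010979,  0.00059611]), 'joint_torque': array([-6.56831662e-05, -4.91285026e+01, -4.03842526e-01, -3.12530172e+01,
       -6.41525583e-02,  4.36874852e-02,  1.77534671e-04]), 'position': array([ 0.15482196, -0.630711  ,  0.22144961]), 'tool_rot': array([ 2.09402121,  0.25542306, -2.09469396]), 'ft_force': array([0.38704928, 0.63270386, 0.06735152]), 'torque': array([-0.028105  , -0.01175903, -0.03297227]), 'grip_width': 0.9983832697956235}
scene {'mtx': array([[476.30623398,   0.        , 271.69979573],
       [  0.        , 476.30623398, 205.96154696],
       [  0.        ,   0.        ,   1.        ]]), 'extrinsics': array([[-0.0547037 ,  0.99846802,  0.00831431,  0.01268244],
       [-0.55418129, -0.03728674,  0.83156046,  0.24666612],
       [ 0.83059653,  0.0408818 ,  0.55537202, -1.42992419],
       [ 0.        ,  0.        ,  0.        ,  1.        ]])
[... 251 characters left out ...]
[ 0.99735456,  0.01599189,  0.07090937, -0.59179193],
       [-0.07120067,  0.01844744,  0.99729141, -1.22789733],
       [ 0.        ,  0.        ,  0.        ,  1.        ]])}
wrist {'mtx': array([[325.1922621 ,   0.        , 282.20163853],
       [  0.        , 325.1922621 , 213.39416555],
       [  0.        ,   0.        ,   1.        ]]), 'hand_eye': array([[-6.15022037e-04,  2.51612953e-01, -9.67827745e-01,
        -1.62650164e-01],
       [ 9.99998940e-01, -1.12261272e-03, -9.27319237e-04,
        -9.77188287e-04],
       [-1.31982126e-03, -9.67827289e-01, -2.51611995e-01,
        -6.78362351e-02],
       [ 0.00000000e+00,  0.00000000e+00,  0.00000000e+00,
         1.00000000e+00]])}
```

View pics/scene0.png

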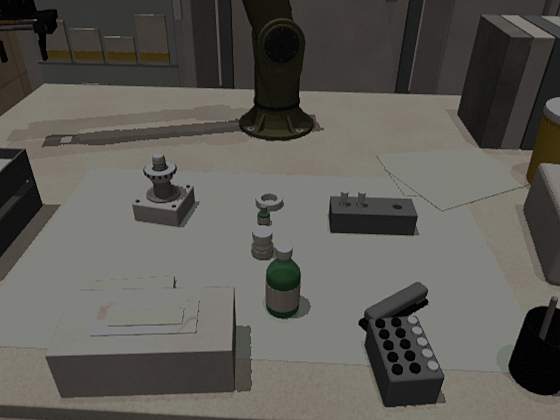

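View pics/top0.png

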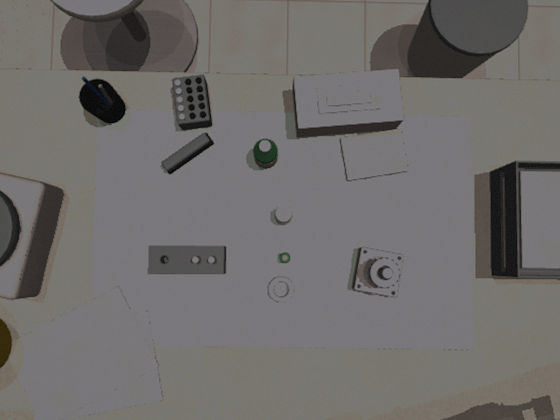

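View pics/wrist0.png

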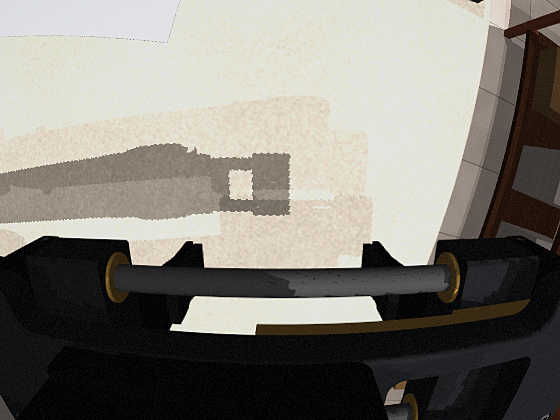

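The top view shows the outlet near (378,272) with the filter top near (386,272). The rack is near (187,260), its wide hole near (165,260) and the tubes near (196,260) and (211,260). In the scene view the filter top is near (158,158) and the rack hole near (398,207). I'll enlarge these next.

```bash
python3 - <<'E'
import cv2, numpy as np
t=cv2.imread("pics/top0.png"); s=cv2.imread("pics/scene0.png")
def crop(im,x,y,w,h,k): 
    c=cv2.convertScaleAbs(im[y:y+h,x:x+w],alpha=1.8); return cv2.resize(c,None,fx=k,fy=k,interpolation=cv2.INTER_NEAREST)
a=crop(t,340,235,80,75,5); b=crop(t,140,235,95,50,4)
c=crop(s,125,145,80,85,4); d=crop(s,320,180,105,65,4)
W=800;out=np.zeros((600,800,3),np.uint8)
out[0:375,0:400]=a; out[0:200,410:790]=b; out[380:600,0:320]=c[:220]; out[230:490,330:750]=d
cv2.imwrite("pics/crops.png",out)
E
```

```text
(no output)
```

View pics/crops.png

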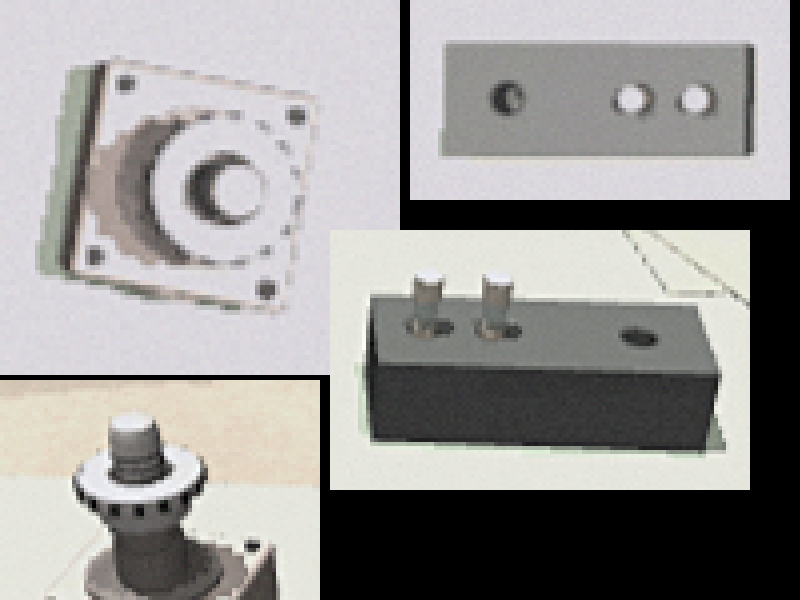

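```bash
cat > h.py <<'E'
import numpy as np, cv2
from bench import ctrl
from scipy.spatial.transform import Rotation as R
def ray(n,u,v,st=None):
    m=ctrl.camera_model(n);K=m["mtx"]
    a,b=(u-K[0,2])/K[0,0],(v-K[1,2])/K[1,1]
    if n=="wrist":
        r=np.hypot(a,b); s=np.sin(r)/r if r>1e-9 else 1
        d=np.array([a*s,-b*s,-np.cos(r)]); H=m["hand_eye"]
        W=np.eye(4);W[:3,:3]=R.from_rotvec(st["tool_rot"]).as_matrix();W[:3,3]=st["position"];T=W@H
    else:
        d=np.array([a,-b,-1.]); T=np.linalg.inv(m["extrinsics"])
    return T[:3,3],T[:3,:3]@d
def at(n,u,v,z,st=None):
    o,d=ray(n,u,v,st); return (o+d*(z-o[2])/d[2]).round(4)
E
python3 - <<'E'
from h import *
t=cv2.imread("pics/top0.png"); 
print("barrel top",at("top",388,273.4,.14), "scene",at("scene",158,155,.14))
sc=[(365,251.8),(399.2,258.2),(393.4,292.8),(359,286.2)]
P=[at("top",u,v,.045) for u,v in sc]; print(P,np.mean(P,0))
e=P[1]-P[0];print("box ang",np.degrees(np.arctan2(e[1],e[0])))
g=cv2.cvtColor(t,cv2.COLOR_BGR2GRAY)
# rack top mask
roi=g[235:285,140:235]
m=((roi>50)&(roi<95)).astype(np.uint8); c=max(cv2.findContours(m,0,2)[0],key=cv2.contourArea)
r=cv2.minAreaRect(c);print(r,np.unique(roi[20:30,10:20]))
print(cv2.boxPoints(r)+[140,235])
for p in cv2.boxPoints(r)+[140,235]: print(at("top",*p,.05))
h=roi[18:32,15:35]; mm=h<(roi[20:30,40:45].mean()-12); ys,xs=np.nonzero(mm);print(xs.min(),xs.max(),ys.min(),ys.max(),mm.sum())
u=155+(xs.min()+xs.max())/2;v=253+(ys.min()+ys.max())/2
print("hole",u,v,at("top",u,v,.05),"scene",at("scene",397.5,206.75,.05))
print("tubes caps",at("top",196,259.5,.083),at("top",211.3,259.5,.083))
st=ctrl.get_state();print(R.from_rotvec(st["tool_rot"]).as_matrix().round(3))
E
```

```text
barrel top [ 0.4779 -0.2191  0.14  ] scene [ 0.4847 -0.2165  0.14  ]
[array([ 0.5244, -0.1862,  0.045 ]), array([ 0.5109, -0.2649,  0.045 ]), array([ 0.4319, -0.2516,  0.045 ]), array([ 0.4458, -0.1728,  0.045 ])] [ 0.47825  -0.218875  0.045   ]
box ang -99.73364052769844
((46.5, 24.5), (27.0, 77.0), 90.0) [72 74 77 79 80 81 82 83 84]
[[148. 246.]
 [225. 246.]
 [225. 273.]
 [148. 273.]]
[0.53   0.3079 0.05  ]
[0.5327 0.1338 0.05  ]
[0.4716 0.1324 0.05  ]
[0.4691 0.3059 0.05  ]
5 13 2 10 62
hole 164.0 259.0 [0.5012 0.2709 0.05  ] scene [0.5048 0.2716 0.05  ]
tubes caps [0.5012 0.1938 0.083 ] [0.5017 0.1601 0.083 ]
[[-0.     0.238 -0.971]
 [ 0.001 -0.971 -0.238]
 [-1.    -0.001  0.   ]]
```

```bash
python3 -m jog '[{"rot":[0,0,0],"travel":[0,-0.0673,-0.0858],"jaw":-1},{"rot":[0,0,0],"travel":[0,-0.0673,-0.0858],"jaw":-1},{"rot":[0,0,0],"travel":[0,-0.0673,-0.0858],"jaw":-1},{"rot":[0,0,0],"travel":[0,-0.0673,-0.0858],"jaw":-1},{"rot":[0,0,0],"travel":[0,-0.0673,-0.0858],"jaw":-1},{"rot":[0,0,0],"travel":[0,-0.0673,-0.0858],"jaw":-1},{"rot":[0,0,0],"travel":[0,-0.0673,-0.0858],"jaw":-1},{"rot":[0,0,0],"travel":[0,-0.0673,-0.0858],"jaw":-1}]' 20
```

```text
time: 0.95
position: [0.317, -0.424, 0.2223]
tool_rot: [2.093, 0.253, -2.094]
ft_force: [1.1, 0.6, -0.1]
grip_width: 0.999
```

```bash
python3 -m jog '[{"rot":[0,0,0],"travel":[0,-0.0673,-0.0858],"jaw":-1},{"rot":[0,0,0],"travel":[0,-0.0673,-0.0858],"jaw":-1},{"rot":[0,0,0],"travel":[0,-0.0673,-0.0858],"jaw":-1},{"rot":[0,0,0],"travel":[0,-0.0673,-0.0858],"jaw":-1},{"rot":[0,0,0],"travel":[0,-0.0673,-0.0858],"jaw":-1},{"rot":[0.9,0,0],"travel":[0,0,0],"jaw":-1},{"rot":[0.9,0,0],"travel":[0,0,0],"jaw":-1},{"rot":[0.96,0,0],"travel":[0,0,0],"jaw":-1}]' && python3 - <<'E'
from h import *
st=ctrl.get_state();print(st["position"],R.from_rotvec(st["tool_rot"]).as_matrix().round(3),st["joint_positions"].round(2))
np.save("w1.npy",np.r_[st["position"],st["tool_rot"]])
cv2.imwrite("pics/wrist1.png",ctrl.get_image("wrist")[:,:,::-1])
E
```

```text
time: 1.75
position: [0.4174, -0.2961, 0.2223]
tool_rot: [-2.22, 0.003, 2.221]
ft_force: [0.2, 0.7, 0.2]
grip_width: 1.006
[ 0.41736683 -0.2961343   0.22230655] [[-0.001 -0.002 -1.   ]
 [ 0.    -1.     0.002]
 [-1.    -0.     0.001]] [ 0.93  0.04 -0.38  1.78  0.02  1.32 -1.02]
```

View pics/wrist1.png

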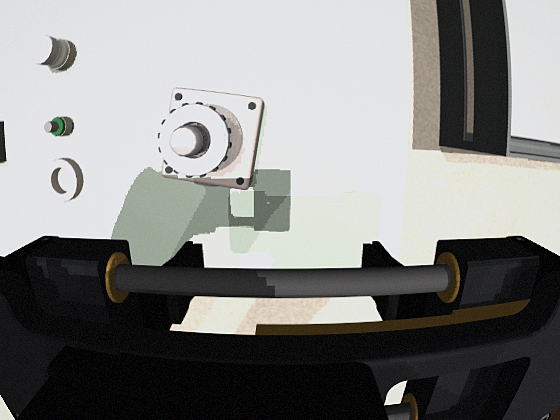

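The wrist view shows the outlet, with the barrel top near (183,139) and the box screws at (178,97), (252,107), (240,181) and (168,170).

```bash
python3 - <<'E'
from h import *
w=np.load("w1.npy");st=dict(position=w[:3],tool_rot=w[3:])
t=cv2.imread("pics/wrist1.png")
P=[at("wrist",u,v,.045,st) for u,v in [(178,97),(252,107),(240,181),(168,170)]];print(np.mean(P,0),P)
print(at("wrist",183,139,.14,st))
cv2.imwrite("pics/w1c.png",cv2.resize(t[80:200,140:280],None,fx=5,fy=5,interpolation=0))
E
```

```text
[ 0.4782   -0.217725  0.045   ] [array([ 0.5247, -0.1849,  0.045 ]), array([ 0.5101, -0.2645,  0.045 ]), array([ 0.4322, -0.2508,  0.045 ]), array([ 0.4458, -0.1707,  0.045 ])]
[ 0.4806 -0.2193  0.14  ]
```

View pics/w1c.png

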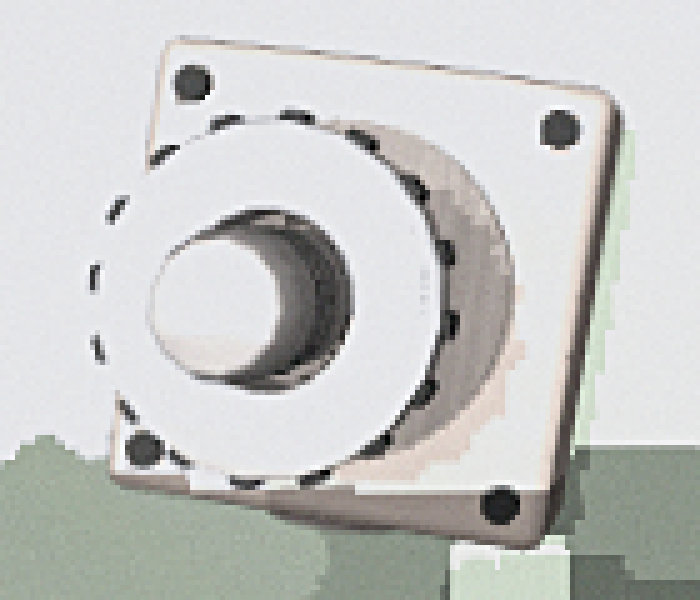

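```bash
python3 -m jog '[{"rot":[0,0,0],"travel":[0,-0.0647,-0.0507],"jaw":0.13},{"rot":[0,0,0],"travel":[0,-0.0647,-0.0507],"jaw":0.13},{"rot":[0,0,0],"travel":[0,-0.0647,-0.0507],"jaw":0.13},{"rot":[0,0,0],"travel":[0,-0.0647,-0.0507],"jaw":0.13},{"rot":[0,0,0],"travel":[0.08,0,0],"jaw":0.13},{"rot":[0,0,0],"travel":[0.08,0,0],"jaw":0.13},{"rot":[0,0,0],"travel":[0,0,0],"jaw":0.13},{"rot":[0,0,0],"travel":[0,0,0],"jaw":0.13}]' && python3 - <<'E'
from h import *
st=ctrl.get_state();print(st["position"],R.from_rotvec(st["tool_rot"]).as_matrix().round(3),st["grip_width"]*87,st["ft_force"])
np.save("w2.npy",np.r_[st["position"],st["tool_rot"]])
cv2.imwrite("pics/wrist2.png",ctrl.get_image("wrist")[:,:,::-1])
cv2.imwrite("pics/top2.png",cv2.resize(ctrl.get_image("top")[200:340,300:440,::-1],None,fx=4,fy=4))
E
```

```text
time: 2.6
position: [0.4779, -0.219, 0.1746]
tool_rot: [-2.221, -0.001, 2.222]
ft_force: [0.6, 0.1, 0.5]
grip_width: 0.449
[ 0.47792282 -0.21900239  0.17459756] [[-0.001  0.    -1.   ]
 [ 0.    -1.    -0.   ]
 [-1.    -0.     0.001]] 39.054530990104325 [0.63919736 0.08207771 0.50216683]
```

View pics/wrist2.png

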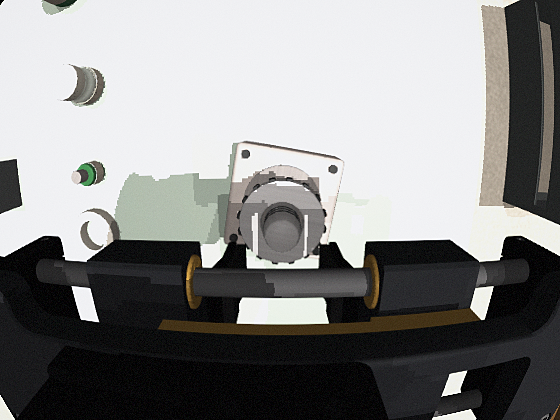

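The barrel, near (283,227), is centred between the fingers, which sit near 243 and 325. I'll descend, then feel for the collar.

```bash
python3 -m jog '[{"rot":[0,0,0],"travel":[0.05,0,0],"jaw":0.13},{"rot":[0,0,0],"travel":[0.05,0,0],"jaw":0.13},{"rot":[0,0,0],"travel":[0.05,0,0],"jaw":0.13},{"rot":[0,0,0],"travel":[0.02,0,0],"jaw":0.13},{"rot":[0,0,0],"travel":[0,0,0],"jaw":0.13},{"rot":[0,0,0],"travel":[0,0,0],"jaw":0.13}]'; python3 -m jog '[{"rot":[0,0,0],"travel":[0.005,0,0],"jaw":0.13},{"rot":[0,0,0],"travel":[0.005,0,0],"jaw":0.13},{"rot":[0,0,0],"travel":[0,0,0],"jaw":0.13}]'
```

```text
time: 3.3
position: [0.4784, -0.2189, 0.1235]
tool_rot: [2.221, 0.0, -2.221]
ft_force: [0.3, 0.1, 0.5]
grip_width: 0.432
time: 3.6
position: [0.4783, -0.219, 0.1207]
tool_rot: [2.222, -0.0, -2.221]
ft_force: [-0.4, 0.1, -0.3]
grip_width: 0.435
```

```bash
python3 -m jog '[{"rot":[0,0,0],"travel":[0.005,0,0],"jaw":0.13},{"rot":[0,0,0],"travel":[0.005,0,0],"jaw":0.13},{"rot":[0,0,0],"travel":[0,0,0],"jaw":0.13}]'
```

```text
time: 3.9
position: [0.478, -0.2189, 0.1173]
tool_rot: [-2.221, -0.0, 2.222]
ft_force: [0.2, 0.9, 0.1]
grip_width: 0.431
```

```bash
python3 -m jog '[{"rot":[0,0,0],"travel":[0.0033,0,0],"jaw":0.13},{"rot":[0,0,0],"travel":[0.0033,0,0],"jaw":0.13},{"rot":[0,0,0],"travel":[0,0,0],"jaw":0.13}]'
```

```text
time: 4.2
position: [0.4781, -0.2189, 0.1154]
tool_rot: [-2.221, -0.0, 2.222]
ft_force: [0.4, -0.2, -0.1]
grip_width: 0.436
```

```bash
python3 -m jog '[{"rot":[0,0,0],"travel":[0.0033,0,0],"jaw":0.13},{"rot":[0,0,0],"travel":[0.0033,0,0],"jaw":0.13},{"rot":[0,0,0],"travel":[0,0,0],"jaw":0.13}]'
```

```text
time: 4.5
position: [0.4781, -0.2189, 0.1134]
tool_rot: [-2.221, 0.0, 2.222]
ft_force: [-0.1, -0.6, -0.4]
grip_width: 0.436
```

```bash
python3 -m jog '[{"rot":[0,0,0],"travel":[0.0033,0,0],"jaw":0.13},{"rot":[0,0,0],"travel":[0.0033,0,0],"jaw":0.13},{"rot":[0,0,0],"travel":[0,0,0],"jaw":0.13}]'
```

```text
time: 4.8
position: [0.4781, -0.2189, 0.1114]
tool_rot: [-2.221, 0.0, 2.222]
ft_force: [0.0, -0.1, -0.2]
grip_width: 0.434
```

```bash
python3 -m jog '[{"rot":[0,0,0],"travel":[0.0033,0,0],"jaw":0.13},{"rot":[0,0,0],"travel":[0.0033,0,0],"jaw":0.13},{"rot":[0,0,0],"travel":[0,0,0],"jaw":0.13}]'
```

```text
time: 5.1
position: [0.4783, -0.219, 0.1097]
tool_rot: [2.222, -0.0, -2.221]
ft_force: [0.5, -1.2, 1.3]
grip_width: 0.433
```

```bash
python3 -m jog '[{"rot":[0,0,0],"travel":[0.0033,0,0],"jaw":0.13},{"rot":[0,0,0],"travel":[0,0,0],"jaw":0.13}]'
```

```text
time: 5.3
position: [0.4783, -0.219, 0.1093]
tool_rot: [2.221, -0.0, -2.221]
ft_force: [-1.7, 0.8, 4.7]
grip_width: 0.437
```

```bash
python3 -m jog '[{"rot":[0,0,0],"travel":[0.0033,0,0],"jaw":0.13},{"rot":[0,0,0],"travel":[0.0033,0,0],"jaw":0.13},{"rot":[0,0,0],"travel":[0,0,0],"jaw":0.13}]'
```

```text
time: 5.6
position: [0.4783, -0.219, 0.1078]
tool_rot: [2.221, -0.001, -2.221]
ft_force: [-2.4, 1.2, 9.7]
grip_width: 0.442
```

```bash
python3 -m jog '[{"rot":[0,0,0],"travel":[0.0033,0,0],"jaw":0.13},{"rot":[0,0,0],"travel":[0.0033,0,0],"jaw":0.13},{"rot":[0,0,0],"travel":[0,0,0],"jaw":0.13}]'
```

```text
time: 5.9
position: [0.4783, -0.219, 0.1062]
tool_rot: [2.221, -0.001, -2.221]
ft_force: [-3.8, 0.9, 11.5]
grip_width: 0.437
```

```bash
python3 -m jog '[{"rot":[0,0,0],"travel":[0.0033,0,0],"jaw":0.13},{"rot":[0,0,0],"travel":[0.0033,0,0],"jaw":0.13},{"rot":[0,0,0],"travel":[0,0,0],"jaw":0.13}]'
```

```text
time: 6.2
position: [0.4784, -0.219, 0.1047]
tool_rot: [2.221, -0.001, -2.221]
ft_force: [-4.2, 2.3, 13.7]
grip_width: 0.432
```

```bash
python3 -m jog '[{"rot":[0,0,0],"travel":[0.0033,0,0],"jaw":0.13},{"rot":[0,0,0],"travel":[0,0,0],"jaw":0.13},{"rot":[0,0,0],"travel":[0,0,0],"jaw":0.13}]'
```

```text
time: 6.5
position: [0.4784, -0.219, 0.104]
tool_rot: [2.221, -0.001, -2.221]
ft_force: [-5.6, 2.9, 15.2]
grip_width: 0.436
```

```bash
python3 -m jog '[{"rot":[0,0,0],"travel":[0.0028,0,0],"jaw":0.13},{"rot":[0,0,0],"travel":[0,0,0],"jaw":0.13},{"rot":[0,0,0],"travel":[0,0,0],"jaw":0.13}]'
```

```text
time: 6.8
position: [0.4784, -0.219, 0.1036]
tool_rot: [2.221, -0.001, -2.221]
ft_force: [-6.8, 3.7, 18.5]
grip_width: 0.435
```

```bash
python3 -m jog '[{"rot":[0,0,0],"travel":[0,0,0],"jaw":0.4},{"rot":[0,0,0],"travel":[0,0,0],"jaw":0.6},{"rot":[0,0,0],"travel":[0,0,0],"jaw":0.8},{"rot":[0,0,0],"travel":[0,0,0],"jaw":0.8},{"rot":[0,0,0],"travel":[0,0,0],"jaw":0.8}]' 25
```

```text
time: 7.3
position: [0.4802, -0.219, 0.1039]
tool_rot: [2.225, -0.002, -2.216]
ft_force: [-2.0, 2.6, 14.1]
grip_width: 0.291
```

```bash
python3 -m jog '[{"rot":[0,0,0],"travel":[0,0,0],"jaw":0.32},{"rot":[0,0,0],"travel":[0,0,0],"jaw":0.32},{"rot":[0,0,0],"travel":[0,0,0],"jaw":0.32}]'; python3 - <<'E'
from h import *
s=ctrl.get_state(); print(R.from_rotvec(s["tool_rot"]).as_matrix()[:,0].round(4),s["ft_force"],s["torque"])
E
```

```text
time: 7.6
position: [0.4802, -0.2208, 0.1042]
tool_rot: [2.225, -0.005, -2.215]
ft_force: [-2.4, -1.7, 14.1]
grip_width: 0.334
[ 0.0045 -0.0041 -1.    ] [-2.36686448 -1.74097795 14.08586511] [-0.07197149  0.49467143  0.05076532]
```

```bash
python3 -m jog '[{"rot":[0,0,0],"travel":[0.0025,0,0],"jaw":0.32},{"rot":[0,0,0],"travel":[0,0,0],"jaw":0.32},{"rot":[0,0,0],"travel":[0,0,0],"jaw":0.32}]'
```

```text
time: 7.9
position: [0.4803, -0.2209, 0.1036]
tool_rot: [2.225, -0.005, -2.215]
ft_force: [-3.2, 0.2, 16.0]
grip_width: 0.338
```

```bash
python3 -m jog '[{"rot":[0,0,0],"travel":[0.0025,0,0],"jaw":0.32},{"rot":[0,0,0],"travel":[0,0,0],"jaw":0.32},{"rot":[0,0,0],"travel":[0,0,0],"jaw":0.32}]'
```

```text
time: 8.2
position: [0.4803, -0.2209, 0.1036]
tool_rot: [2.224, -0.006, -2.215]
ft_force: [-4.7, -0.5, 21.1]
grip_width: 0.337
```

The position stopped at 0.1036 while the force rose to 21 N, so the collar is on its end stop. I'll grip here.

```bash
python3 -m jog '[{"rot":[0,0,0],"travel":[0,0,0],"jaw":0.6},{"rot":[0,0,0],"travel":[0,0,0],"jaw":0.8},{"rot":[0,0,0],"travel":[0,0,0],"jaw":0.8},{"rot":[0,0,0],"travel":[0,0,0],"jaw":0.8}]' 30
```

```text
time: 8.6
position: [0.4804, -0.2194, 0.1036]
tool_rot: [2.225, -0.003, -2.215]
ft_force: [-5.1, 3.1, 22.4]
grip_width: 0.287
```

```bash
python3 -m jog '[{"rot":[0,0,0],"travel":[-0.0033,0,0],"jaw":0.8},{"rot":[0,0,0],"travel":[-0.0033,0,0],"jaw":0.8},{"rot":[0,0,0],"travel":[0,0,0],"jaw":0.8}]'
```

```text
time: 8.9
position: [0.4804, -0.2193, 0.1044]
tool_rot: [2.225, -0.002, -2.215]
ft_force: [-2.1, 1.8, 13.7]
grip_width: 0.296
```

```bash
python3 -m jog '[{"rot":[0,0,0],"travel":[-0.0033,0,0],"jaw":0.8},{"rot":[0,0,0],"travel":[-0.0033,0,0],"jaw":0.8},{"rot":[0,0,0],"travel":[0,0,0],"jaw":0.8}]'
```

```text
time: 9.2
position: [0.4804, -0.2193, 0.1057]
tool_rot: [2.225, -0.002, -2.216]
ft_force: [0.1, 0.7, 9.4]
grip_width: 0.291
```

```bash
python3 -m jog '[{"rot":[0,0,0],"travel":[-0.0033,0,0],"jaw":0.8},{"rot":[0,0,0],"travel":[-0.0033,0,0],"jaw":0.8},{"rot":[0,0,0],"travel":[0,0,0],"jaw":0.8}]'
```

```text
time: 9.5
position: [0.4801, -0.219, 0.1063]
tool_rot: [2.225, -0.001, -2.217]
ft_force: [4.7, -0.1, 5.8]
grip_width: 0.292
```

```bash
python3 -m jog '[{"rot":[0,0,0],"travel":[-0.0033,0,0],"jaw":0.8},{"rot":[0,0,0],"travel":[-0.0033,0,0],"jaw":0.8},{"rot":[0,0,0],"travel":[0,0,0],"jaw":0.8}]'
```

```text
time: 9.8
position: [0.4788, -0.2188, 0.1067]
tool_rot: [2.223, 0.0, -2.22]
ft_force: [4.9, 0.1, -2.6]
grip_width: 0.292
```

```bash
python3 - <<'E'
from h import *
s=ctrl.get_state(); print(s["position"],s["ft_force"],s["torque"])
a=ctrl.get_image("scene")[130:230,110:220,::-1]; b=cv2.imread("pics/scene0.png")[130:230,110:220]
c=ctrl.get_image("wrist")[:,:,::-1]; cv2.imwrite("pics/wrist3.png",c)
o=np.hstack([cv2.resize(cv2.convertScaleAbs(x,alpha=1.8),(396,360),interpolation=0) for x in (b,a)])
cv2.imwrite("pics/sc3.png",o)
E
```

```text
[ 0.47875167 -0.21876788  0.10669555] [ 4.91560351  0.07676822 -2.56711532] [-0.06926724 -1.40593712  0.07056067]
```

View pics/sc3.png

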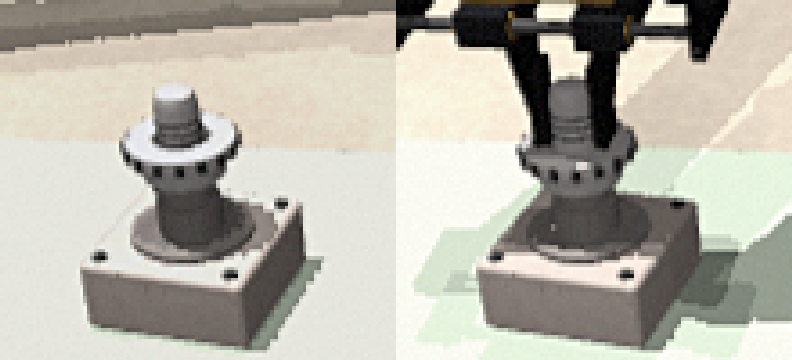

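View pics/wrist3.png

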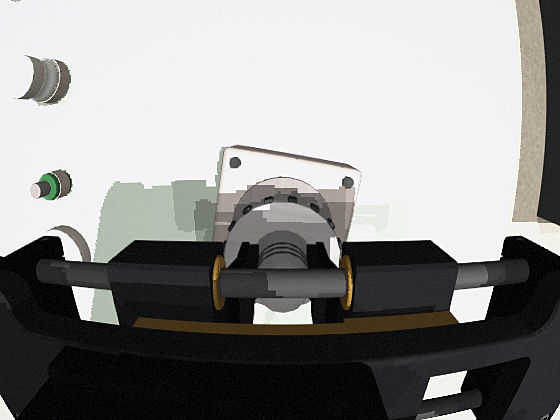

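Comparing the two views, the barrel rings have moved up about 1 px, or roughly 3 mm, so the filter rose with the fingers. There is a sideways load: Fx is 4.9 N with a moment of −1.4 N·m. I'll relieve that before rising further.

```bash
python3 -m jog '[{"rot":[0,0,0],"travel":[0,0,-0.0033],"jaw":0.8},{"rot":[0,0,0],"travel":[0,0,-0.0033],"jaw":0.8},{"rot":[0,0,0],"travel":[0,0,0],"jaw":0.8}]'; python3 - <<'E'
from h import *
s=ctrl.get_state(); print(s["position"],s["ft_force"],s["torque"])
E
```

```text
time: 10.2
position: [0.4793, -0.2188, 0.1067]
tool_rot: [-2.219, -0.0, 2.223]
ft_force: [1.4, 0.0, -1.4]
grip_width: 0.29
[ 0.47934177 -0.21879961  0.1066768 ] [ 1.37623396  0.04986359 -1.42138951] [ 0.07647526 -0.48089053  0.01725729]
```

```bash
python3 -m jog '[{"rot":[0,0,0],"travel":[-0.0033,0,0],"jaw":0.8},{"rot":[0,0,0],"travel":[0,0,0],"jaw":0.8}]'; python3 - <<'E'
from h import *
s=ctrl.get_state(); print(s["position"],s["ft_force"],s["torque"])
E
```

```text
time: 10.4
position: [0.4794, -0.2187, 0.1073]
tool_rot: [-2.219, -0.001, 2.223]
ft_force: [2.5, -0.4, -6.0]
grip_width: 0.287
[ 0.47938758 -0.21868944  0.10732484] [ 2.45457353 -0.44410472 -6.02128064] [-0.01159894 -0.68750352 -0.00212182]
```

At this depth the collar spring should push the fingers up with about 9 N, yet I read −6 N. That means the latch is still holding the filter. I'll stop pulling, go back down and press again.

```bash
python3 -m jog '[{"rot":[0,0,0],"travel":[0.0033,0,0],"jaw":0.8},{"rot":[0,0,0],"travel":[0.0033,0,0],"jaw":0.8},{"rot":[0,0,0],"travel":[0.0033,0,0],"jaw":0.8},{"rot":[0,0,0],"travel":[0,0,0],"jaw":0.8}]'; python3 -m jog '[{"rot":[0,0,0],"travel":[0,0,0],"jaw":0.28},{"rot":[0,0,0],"travel":[0,0,0],"jaw":0.28},{"rot":[0,0,0],"travel":[0,0,0],"jaw":0.28}]'
```

```text
time: 10.8
position: [0.4804, -0.2188, 0.1063]
tool_rot: [2.221, -0.0, -2.221]
ft_force: [-0.1, 2.4, 4.7]
grip_width: 0.291
time: 11.1
position: [0.4804, -0.2211, 0.1064]
tool_rot: [2.222, -0.005, -2.219]
ft_force: [-0.5, -3.2, 5.5]
grip_width: 0.35
```

```bash
python3 -m jog '[{"rot":[0,0,0],"travel":[0,0,0],"jaw":0.13},{"rot":[0,0,0],"travel":[0,0,0],"jaw":0.13},{"rot":[0,0,0],"travel":[0,0,0],"jaw":0.13},{"rot":[0,0,0],"travel":[0,0,0],"jaw":0.13}]'
```

```text
time: 11.5
position: [0.4804, -0.2213, 0.1064]
tool_rot: [2.222, -0.005, -2.219]
ft_force: [0.3, -4.0, 5.6]
grip_width: 0.434
```

```bash
python3 -m jog '[{"rot":[0,0,0],"travel":[-0.0066,0,0],"jaw":0.13},{"rot":[0,0,0],"travel":[-0.0066,0,0],"jaw":0.13},{"rot":[0,0,0],"travel":[-0.01,0,0],"jaw":0.13},{"rot":[0,0,0],"travel":[0,0,0],"jaw":0.13}]'; python3 - <<'E'
from h import *
s=ctrl.get_state(); print(s["position"],s["ft_force"],s["torque"],s["tool_rot"])
a=ctrl.get_image("scene")[130:230,110:220,::-1]; b=cv2.imread("pics/scene0.png")[130:230,110:220]
c=ctrl.get_image("wrist")[:,:,::-1]; cv2.imwrite("pics/wrist4.png",c)
o=np.hstack([cv2.resize(cv2.convertScaleAbs(x,alpha=1.8),(396,360),interpolation=0) for x in (b,a)])
o=np.vstack([o,np.zeros((240,792,3),np.uint8)]); o[365:,200:600]=cv2.resize(c[140:281,180:380],(400,282))[:235]
cv2.imwrite("pics/sc4.png",o)
E
```

```text
time: 11.9
position: [0.4801, -0.2186, 0.1123]
tool_rot: [2.221, 0.001, -2.222]
ft_force: [-0.2, -0.5, 0.9]
grip_width: 0.43
[ 0.48014792 -0.21858989  0.11232641] [-0.16751676 -0.52450266  0.86866332] [-0.05258025  0.05256807 -0.03509071] [ 2.22115099e+00  6.08517039e-04 -2.22160850e+00]
```

View pics/sc4.png

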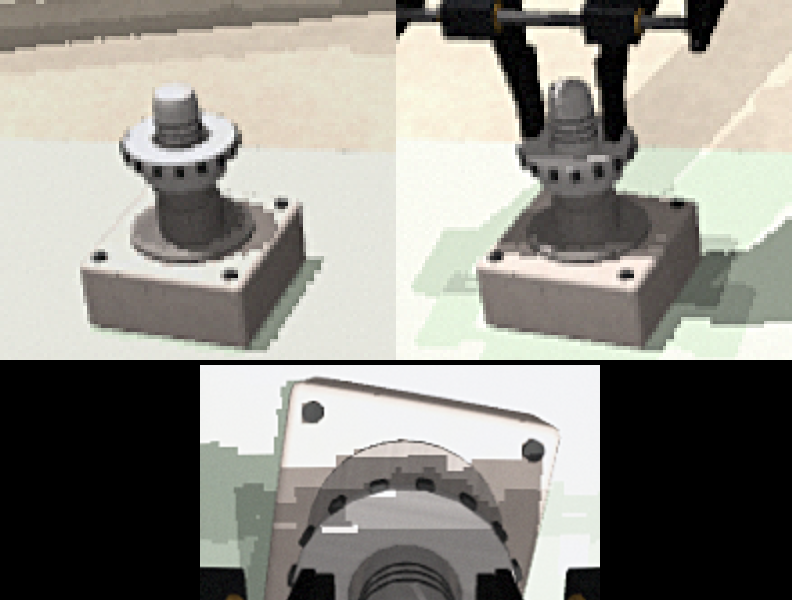

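```bash
python3 - <<'E'
from h import *
a=ctrl.get_image("scene")[:,:,::-1].copy(); b=cv2.imread("pics/scene0.png")
cv2.imwrite("pics/scene4.png",a)
ga=cv2.cvtColor(a,6).astype(float);gb=cv2.cvtColor(b,6).astype(float)
for r in range(148,186): print(r,gb[r,156:162].mean().round(1),ga[r,156:162].mean().round(1))
E
```

```text
148 121.2 133.5
149 122.3 134.3
150 122.8 139.0
151 121.2 112.0
152 119.8 60.7
153 124.0 50.7
154 127.5 55.5
155 129.3 57.7
156 130.0 61.0
157 105.8 62.2
158 74.0 62.0
159 70.5 60.3
160 65.8 60.5
161 61.3 60.8
162 60.7 61.3
163 62.8 42.5
164 48.0 48.2
165 41.3 61.5
166 57.5 42.7
167 43.7 51.3
168 48.7 48.8
169 54.2 43.5
170 31.7 59.2
171 90.5 61.2
172 127.2 57.3
173 131.2 61.0
174 134.2 72.2
175 100.0 77.5
176 45.3 80.5
177 39.7 65.2
178 38.3 43.2
179 49.7 41.0
180 55.8 52.0
181 55.7 60.5
182 54.5 61.2
183 45.3 63.3
184 37.3 52.5
185 37.5 41.0
```

The barrel rings sit about 1.2 px higher than at the start, and the collar rim about 2 px lower. So the filter seems to be up about 3–4 mm with the collar still down and nothing pressing on it. I'll touch the ring again to check.

```bash
python3 -m jog '[{"rot":[0,0,0],"travel":[0.0066,0,0],"jaw":0.13},{"rot":[0,0,0],"travel":[0.0033,0,0],"jaw":0.13},{"rot":[0,0,0],"travel":[0,0,0],"jaw":0.13}]'; python3 -m jog '[{"rot":[0,0,0],"travel":[0.0033,0,0],"jaw":0.13},{"rot":[0,0,0],"travel":[0,0,0],"jaw":0.13}]'; python3 -m jog '[{"rot":[0,0,0],"travel":[0.0033,0,0],"jaw":0.13},{"rot":[0,0,0],"travel":[0,0,0],"jaw":0.13}]'
```

```text
time: 12.35
position: [0.4799, -0.2188, 0.1089]
tool_rot: [-2.221, -0.0, 2.222]
ft_force: [-0.3, 0.2, 0.3]
grip_width: 0.432
time: 12.55
position: [0.4801, -0.2189, 0.1081]
tool_rot: [-2.221, -0.0, 2.222]
ft_force: [0.1, 0.8, -0.6]
grip_width: 0.431
time: 12.75
position: [0.4801, -0.2189, 0.1072]
tool_rot: [-2.221, 0.0, 2.222]
ft_force: [0.1, 0.6, -0.2]
grip_width: 0.435
```

```bash
python3 -m jog '[{"rot":[0,0,0],"travel":[0.0033,0,0],"jaw":0.13},{"rot":[0,0,0],"travel":[0,0,0],"jaw":0.13}]'; python3 -m jog '[{"rot":[0,0,0],"travel":[0.0033,0,0],"jaw":0.13},{"rot":[0,0,0],"travel":[0,0,0],"jaw":0.13}]'; python3 -m jog '[{"rot":[0,0,0],"travel":[0.0033,0,0],"jaw":0.13},{"rot":[0,0,0],"travel":[0,0,0],"jaw":0.13}]'
```

```text
time: 12.95
position: [0.4802, -0.219, 0.1067]
tool_rot: [2.221, -0.0, -2.221]
ft_force: [-0.9, -0.4, 2.4]
grip_width: 0.435
time: 13.15
position: [0.4803, -0.219, 0.1062]
tool_rot: [2.221, -0.001, -2.221]
ft_force: [-2.2, 1.6, 7.2]
grip_width: 0.432
time: 13.35
position: [0.4803, -0.219, 0.1059]
tool_rot: [2.221, -0.001, -2.221]
ft_force: [-3.7, 2.5, 11.9]
grip_width: 0.433
```

Contact is at about 0.1068, so the collar is resting 2.8 mm down, held there by the partly raised nipple. I'll press it to the stop and draw again.

```bash
python3 -m jog '[{"rot":[0,0,0],"travel":[0.0033,0,0],"jaw":0.13},{"rot":[0,0,0],"travel":[0.0033,0,0],"jaw":0.13},{"rot":[0,0,0],"travel":[0,0,0],"jaw":0.13}]'; python3 -m jog '[{"rot":[0,0,0],"travel":[0.0033,0,0],"jaw":0.13},{"rot":[0,0,0],"travel":[0,0,0],"jaw":0.13}]'
```

```text
time: 13.65
position: [0.4803, -0.219, 0.1044]
tool_rot: [2.221, -0.001, -2.221]
ft_force: [-5.7, 2.0, 14.1]
grip_width: 0.431
time: 13.85
position: [0.4804, -0.219, 0.1037]
tool_rot: [2.221, -0.001, -2.221]
ft_force: [-5.5, 2.9, 16.3]
grip_width: 0.435
```

```bash
python3 -m jog '[{"rot":[0,0,0],"travel":[0.0017,0,0],"jaw":0.13},{"rot":[0,0,0],"travel":[0,0,0],"jaw":0.4},{"rot":[0,0,0],"travel":[0,0,0],"jaw":0.6},{"rot":[0,0,0],"travel":[0,0,0],"jaw":0.8},{"rot":[0,0,0],"travel":[0,0,0],"jaw":0.8},{"rot":[0,0,0],"travel":[0,0,0],"jaw":0.8}]' 45; python3 - <<'E'
from h import *
a=ctrl.get_image("scene")[:,:,::-1].copy()
ga=cv2.cvtColor(a,6).astype(float)
print([(r,ga[r,156:162].mean().round(0)) for r in range(148,186)])
E
```

```text
time: 14.45
position: [0.4823, -0.219, 0.1039]
tool_rot: [2.225, -0.002, -2.216]
ft_force: [-3.0, 2.4, 14.3]
grip_width: 0.283
[(148, np.float64(135.0)), (149, np.float64(136.0)), (150, np.float64(135.0)), (151, np.float64(134.0)), (152, np.float64(110.0)), (153, np.float64(64.0)), (154, np.float64(49.0)), (155, np.float64(57.0)), (156, np.float64(59.0)), (157, np.float64(63.0)), (158, np.float64(63.0)), (159, np.float64(62.0)), (160, np.float64(62.0)), (161, np.float64(61.0)), (162, np.float64(62.0)), (163, np.float64(63.0)), (164, np.float64(47.0)), (165, np.float64(44.0)), (166, np.float64(60.0)), (167, np.float64(43.0)), (168, np.float64(50.0)), (169, np.float64(56.0)), (170, np.float64(43.0)), (171, np.float64(55.0)), (172, np.float64(63.0)), (173, np.float64(58.0)), (174, np.float64(52.0)), (175, np.float64(66.0)), (176, np.float64(78.0)), (177, np.float64(77.0)), (178, np.float64(62.0)), (179, np.float64(43.0)), (180, np.float64(41.0)), (181, np.float64(47.0)), (182, np.float64(57.0)), (183, np.float64(62.0)), (184, np.float64(64.0)), (185, np.float64(54.0))]
```

The rings are back at their starting rows, so the filter dropped back onto its seat when the collar opened fully. Closing the jaws also moved the tool 2 mm in x. I'll seat the collar on its stop again, then rise with x corrected.

```bash
python3 -m jog '[{"rot":[0,0,0],"travel":[0,0,0],"jaw":0.3},{"rot":[0,0,0],"travel":[0,0,0],"jaw":0.3},{"rot":[0,0,0],"travel":[0.0033,0,0],"jaw":0.3},{"rot":[0,0,0],"travel":[0,0,0],"jaw":0.3}]'; python3 -m jog '[{"rot":[0,0,0],"travel":[0.0017,0,0],"jaw":0.3},{"rot":[0,0,0],"travel":[0,0,0],"jaw":0.3}]'
```

```text
time: 14.9
position: [0.4823, -0.2214, 0.1036]
tool_rot: [2.225, -0.006, -2.214]
ft_force: [-4.1, -1.3, 17.8]
grip_width: 0.348
time: 15.1
position: [0.4823, -0.2214, 0.1036]
tool_rot: [2.225, -0.007, -2.214]
ft_force: [-4.4, -1.7, 19.5]
grip_width: 0.353
```

```bash
python3 -m jog '[{"rot":[0,0,0],"travel":[0,0,0],"jaw":0.6},{"rot":[0,0,0],"travel":[0,0,0],"jaw":0.8},{"rot":[0,0,0],"travel":[0,0,0],"jaw":0.8},{"rot":[0,0,0],"travel":[0,0,0],"jaw":0.8}]' 50; python3 -m jog '[{"rot":[0,0,0],"travel":[-0.005,0,-0.0013],"jaw":0.8},{"rot":[0,0,0],"travel":[-0.005,0,-0.0015],"jaw":0.8},{"rot":[0,0,0],"travel":[0,0,0],"jaw":0.8}]'; python3 -c "
from bench import ctrl;s=ctrl.get_state();print(s['torque'])"
```

```text
time: 15.5
position: [0.4825, -0.2194, 0.1036]
tool_rot: [2.225, -0.003, -2.215]
ft_force: [-4.6, 2.5, 22.6]
grip_width: 0.29
time: 15.8
position: [0.4824, -0.2193, 0.1049]
tool_rot: [2.224, -0.002, -2.217]
ft_force: [-3.5, 1.0, 12.5]
grip_width: 0.286
[0.32720288 0.61999408 0.0069282 ]
```

```bash
python3 -m jog '[{"rot":[0,0,0],"travel":[-0.005,0,-0.0017],"jaw":0.8},{"rot":[0,0,0],"travel":[0,0,0],"jaw":0.8}]'; python3 -m jog '[{"rot":[0,0,0],"travel":[-0.005,0,-0.0017],"jaw":0.8},{"rot":[0,0,0],"travel":[0,0,0],"jaw":0.8}]'
```

```text
time: 16.0
position: [0.4825, -0.2192, 0.1057]
tool_rot: [2.223, -0.001, -2.219]
ft_force: [-1.9, 0.6, 10.7]
grip_width: 0.292
time: 16.2
position: [0.4825, -0.2192, 0.1063]
tool_rot: [2.222, -0.001, -2.22]
ft_force: [-2.0, 1.5, 7.4]
grip_width: 0.288
```

```bash
python3 -m jog '[{"rot":[0,0,0],"travel":[0,0,0],"jaw":0.8},{"rot":[0,0,0],"travel":[0,0,0],"jaw":0.8}]';python3 -m jog '[{"rot":[0,0,0],"travel":[-0.0033,0,0],"jaw":0.8},{"rot":[0,0,0],"travel":[0,0,0],"jaw":0.8}]';  python3 - <<'E'
from h import *
a=ctrl.get_image("scene")[:,:,::-1].copy()
ga=cv2.cvtColor(a,6).astype(float)
print([(r,int(ga[r,156:162].mean())) for r in range(148,186)])
E
```

```text
time: 16.4
position: [0.4824, -0.2192, 0.1062]
tool_rot: [2.222, -0.001, -2.22]
ft_force: [-1.9, -0.2, 6.8]
grip_width: 0.288
time: 16.6
position: [0.4824, -0.2191, 0.1064]
tool_rot: [2.222, -0.001, -2.22]
ft_force: [-0.3, -0.3, 1.4]
grip_width: 0.292
[(148, 135), (149, 133), (150, 134), (151, 102), (152, 50), (153, 49), (154, 57), (155, 60), (156, 62), (157, 62), (158, 62), (159, 60), (160, 60), (161, 61), (162, 61), (163, 41), (164, 48), (165, 61), (166, 43), (167, 51), (168, 49), (169, 43), (170, 58), (171, 61), (172, 59), (173, 54), (174, 55), (175, 67), (176, 73), (177, 61), (178, 44), (179, 41), (180, 48), (181, 58), (182, 61), (183, 63), (184, 54), (185, 42)]
```

```bash
python3 -m jog '[{"rot":[0,0,0],"travel":[-0.0033,0,0],"jaw":0.8},{"rot":[0,0,0],"travel":[0,0,0],"jaw":0.8}]';python3 -m jog '[{"rot":[0,0,0],"travel":[-0.0033,0,0],"jaw":0.8},{"rot":[0,0,0],"travel":[0,0,0],"jaw":0.8}]'
```

```text
time: 16.85
position: [0.4821, -0.2188, 0.1068]
tool_rot: [-2.221, -0.0, 2.221]
ft_force: [1.4, -0.9, -2.4]
grip_width: 0.283
time: 17.05
position: [0.4817, -0.2186, 0.1075]
tool_rot: [-2.22, -0.001, 2.222]
ft_force: [2.6, 0.0, -8.0]
grip_width: 0.287
```

```bash
python3 -m jog '[{"rot":[0,0,0],"travel":[-0.0033,0,0],"jaw":0.8},{"rot":[0,0,0],"travel":[0,0,0],"jaw":0.8}]';python3 - <<'E'
from h import *
a=ctrl.get_image("scene")[:,:,::-1].copy()
ga=cv2.cvtColor(a,6).astype(float)
print([(r,int(ga[r,156:162].mean())) for r in range(148,186)])
E
python3 -m jog '[{"rot":[0,0,0],"travel":[-0.0033,0,0],"jaw":0.8},{"rot":[0,0,0],"travel":[0,0,0],"jaw":0.8}]'
```

```text
time: 17.25
position: [0.4817, -0.2186, 0.1089]
tool_rot: [-2.22, -0.001, 2.222]
ft_force: [3.4, 0.0, -6.7]
grip_width: 0.287
[(148, 134), (149, 136), (150, 98), (151, 44), (152, 53), (153, 58), (154, 62), (155, 63), (156, 62), (157, 62), (158, 60), (159, 61), (160, 62), (161, 61), (162, 41), (163, 49), (164, 54), (165, 42), (166, 57), (167, 45), (168, 46), (169, 63), (170, 60), (171, 61), (172, 57), (173, 52), (174, 65), (175, 75), (176, 72), (177, 57), (178, 45), (179, 41), (180, 49), (181, 58), (182, 61), (183, 63), (184, 53), (185, 41)]
time: 17.5
position: [0.4819, -0.2186, 0.1103]
tool_rot: [-2.221, -0.0, 2.222]
ft_force: [1.6, 0.4, -7.3]
grip_width: 0.284
```

The filter is now sliding up against a steady 6–7 N of friction, with the rings about 2 px higher, so it is free. I'll keep drawing straight up.

```bash
python3 -m jog '[{"rot":[0,0,0],"travel":[-0.0067,0,0],"jaw":0.8},{"rot":[0,0,0],"travel":[-0.0067,0,0],"jaw":0.8},{"rot":[0,0,0],"travel":[-0.0067,0,0],"jaw":0.8}]'; python3 -m jog '[{"rot":[0,0,0],"travel":[-0.0067,0,0],"jaw":0.8},{"rot":[0,0,0],"travel":[-0.0067,0,0],"jaw":0.8},{"rot":[0,0,0],"travel":[-0.0067,0,0],"jaw":0.8},{"rot":[0,0,0],"travel":[-0.0067,0,0],"jaw":0.8}]'
```

```text
time: 17.8
position: [0.4818, -0.2187, 0.1163]
tool_rot: [-2.221, -0.0, 2.222]
ft_force: [2.9, -0.5, -8.6]
grip_width: 0.287
time: 18.2
position: [0.4824, -0.2196, 0.1256]
tool_rot: [2.222, -0.002, -2.22]
ft_force: [-0.0, -0.4, -1.4]
grip_width: 0.292
```

```bash
python3 -m jog '[{"rot":[0,0,0],"travel":[-0.015,0,0],"jaw":0.8},{"rot":[0,0,0],"travel":[-0.015,0,0],"jaw":0.8},{"rot":[0,0,0],"travel":[-0.02,0,0],"jaw":0.8},{"rot":[0,0,0],"travel":[-0.02,0,0],"jaw":0.8},{"rot":[0,0,0],"travel":[-0.04,0,0],"jaw":0.8},{"rot":[0,0,0],"travel":[-0.05,0,0],"jaw":0.8},{"rot":[0,0,0],"travel":[-0.05,0,0],"jaw":0.8},{"rot":[0,0,0],"travel":[0,0,0],"jaw":0.8}]';python3 - <<'E'
from h import *
s=ctrl.get_state(); print(s["position"],s["ft_force"],s["torque"],s["tool_rot"])
np.save("w5.npy",np.r_[s["position"],s["tool_rot"]])
cv2.imwrite("pics/wrist5.png",ctrl.get_image("wrist")[:,:,::-1])
a=ctrl.get_image("scene")[80:230,110:260,::-1]
cv2.imwrite("pics/scene5.png",cv2.resize(cv2.convertScaleAbs(a,alpha=1.5),None,fx=4,fy=4,interpolation=0))
E
```

```text
time: 19.0
position: [0.4839, -0.2196, 0.1907]
tool_rot: [2.225, -0.003, -2.215]
ft_force: [0.1, 0.2, -0.9]
grip_width: 0.286
[ 0.48386416 -0.2196133   0.19068687] [ 0.09508184  0.21423481 -0.92520761] [-0.02133393  0.03387427 -0.02500207] [ 2.22542612 -0.0031524  -2.21477402]
```

View pics/scene5.png

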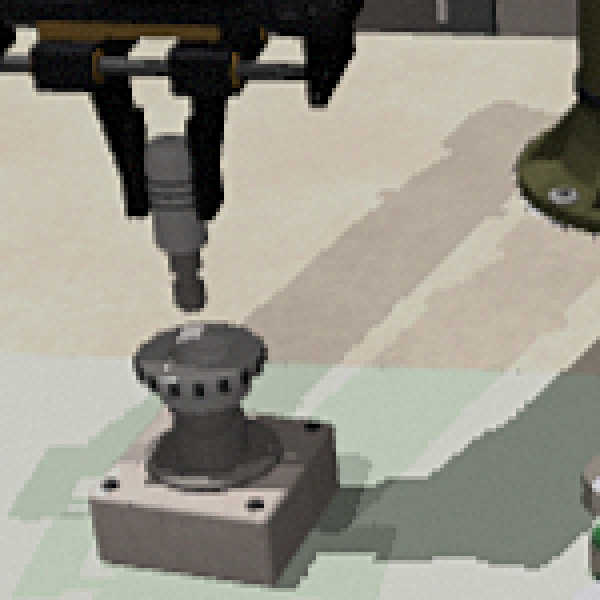

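View pics/wrist5.png

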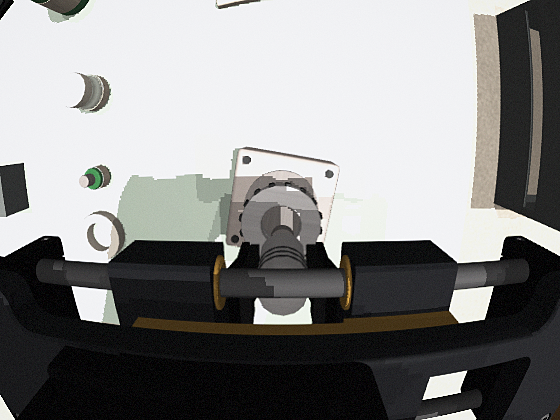

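```bash
python3 - <<'E'
from h import *
w=np.load("w5.npy");st=dict(position=w[:3],tool_rot=w[3:])
print(R.from_rotvec(w[3:]).as_matrix().round(4))
a=ctrl.get_image("scene")[:,:,::-1].copy(); b=cv2.imread("pics/scene0.png")
ga=cv2.cvtColor(a,6).astype(float);gb=cv2.cvtColor(b,6).astype(float)
print([(r,int(gb[r,156:162].mean()),int(ga[r,156:162].mean())) for r in range(150,186)])
c=cv2.imread("pics/wrist5.png")
cv2.imwrite("pics/w5c.png",cv2.resize(cv2.convertScaleAbs(c[140:260,220:350],alpha=1.5),None,fx=5,fy=5,interpolation=0))
E
```

```text
[[ 4.8e-03 -1.0e-04 -1.0e+00]
 [-2.8e-03 -1.0e+00  1.0e-04]
 [-1.0e+00  2.8e-03 -4.8e-03]]
[(150, 122, 49), (151, 121, 43), (152, 119, 40), (153, 124, 39), (154, 127, 37), (155, 129, 37), (156, 130, 39), (157, 105, 45), (158, 74, 110), (159, 70, 138), (160, 65, 109), (161, 61, 94), (162, 60, 100), (163, 62, 97), (164, 48, 82), (165, 41, 59), (166, 57, 55), (167, 43, 55), (168, 48, 58), (169, 54, 59), (170, 31, 56), (171, 90, 59), (172, 127, 68), (173, 131, 73), (174, 134, 76), (175, 100, 69), (176, 45, 53), (177, 39, 45), (178, 38, 40), (179, 49, 52), (180, 55, 60), (181, 55, 60), (182, 54, 58), (183, 45, 48), (184, 37, 39), (185, 37, 41)]
```

View pics/w5c.png

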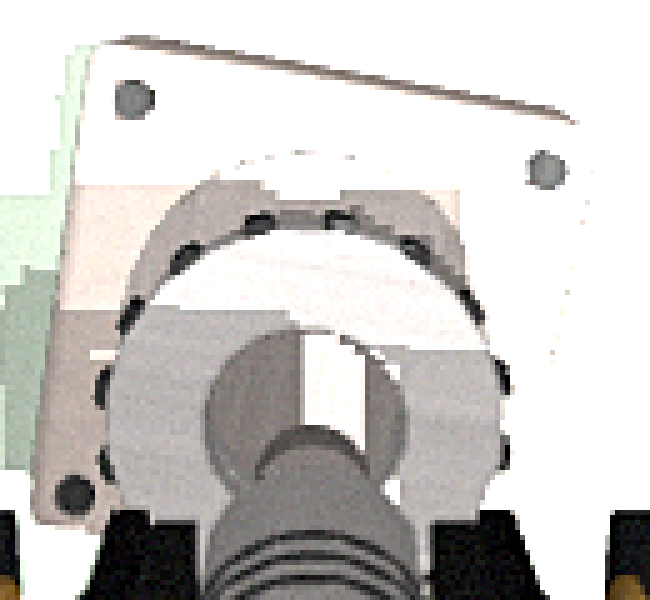

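```bash
python3 - <<'E'
from h import *
w=np.load("w5.npy");st=dict(position=w[:3],tool_rot=w[3:])
for z in (.13,.136,.142): print(z,at("wrist",282.4,225,z,st), at("scene",157.5,157,z))
# closest approach scene/wrist to the tip edge
print(at("wrist",282.4,232,.136,st))
E
```

```text
0.13 [ 0.4852 -0.2194  0.13  ] [ 0.4747 -0.2213  0.13  ]
0.136 [ 0.4869 -0.2193  0.136 ] [ 0.4858 -0.2177  0.136 ]
0.142 [ 0.4887 -0.2193  0.142 ] [ 0.4969 -0.2141  0.142 ]
[ 0.4818 -0.2194  0.136 ]
```

The filter is out. The collar rim profile matches the first picture, so the collar is fully up. The nipple tip is centred in y and about 3.7 mm towards −x of the TCP. Next is the carry to the rack.

```bash
python3 -m jog '[{"rot":[0,0,0],"travel":[0,-0.06,-0.0058],"jaw":0.8},{"rot":[0,0,0],"travel":[0,-0.1167,-0.0058],"jaw":0.8},{"rot":[0,0,0],"travel":[0,-0.1167,-0.0058],"jaw":0.8},{"rot":[0,0,0],"travel":[0,-0.1167,-0.0058],"jaw":0.8},{"rot":[0,0,0],"travel":[0,-0.1167,-0.0058],"jaw":0.8},{"rot":[0,0,0],"travel":[0,-0.1167,-0.0058],"jaw":0.8},{"rot":[0,0,0],"travel":[0,-0.1167,-0.0058],"jaw":0.8},{"rot":[0,0,0],"travel":[0,-0.1167,-0.0058],"jaw":0.8}]'; python3 -m jog '[{"rot":[0,0,0],"travel":[0,-0.1167,-0.0058],"jaw":0.8},{"rot":[0,0,0],"travel":[0,-0.1167,-0.0058],"jaw":0.8},{"rot":[0,0,0],"travel":[0,-0.1167,-0.0058],"jaw":0.8},{"rot":[0,0,0],"travel":[0,-0.1167,-0.0058],"jaw":0.8},{"rot":[0,0,0],"travel":[0,-0.06,0],"jaw":0.8},{"rot":[0,0,0],"travel":[0,0,0],"jaw":0.8},{"rot":[0,0,0],"travel":[0,0,0],"jaw":0.8}]';python3 - <<'E'
from h import *
s=ctrl.get_state(); print(s["position"],s["ft_force"],s["joint_positions"].round(2),R.from_rotvec(s["tool_rot"]).as_matrix().round(4))
np.save("w6.npy",np.r_[s["position"],s["tool_rot"]])
cv2.imwrite("pics/wrist6.png",ctrl.get_image("wrist")[:,:,::-1])
E
```

```text
time: 19.95
position: [0.4948, 0.0471, 0.1868]
tool_rot: [2.22, 0.001, -2.222]
ft_force: [0.3, -0.4, -1.1]
grip_width: 0.288
time: 20.65
position: [0.5018, 0.2028, 0.1867]
tool_rot: [2.218, 0.001, -2.222]
ft_force: [-0.3, -0.4, -1.7]
grip_width: 0.286
[0.50182137 0.20275969 0.18670101] [-0.34337856 -0.36630608 -1.73102934] [ 0.32  0.19 -0.83  1.75  0.15  1.27 -2.12] [[-1.5e-03  1.8e-03 -1.0e+00]
 [-7.0e-04 -1.0e+00 -1.8e-03]
 [-1.0e+00  7.0e-04  1.5e-03]]
```

View pics/wrist6.png

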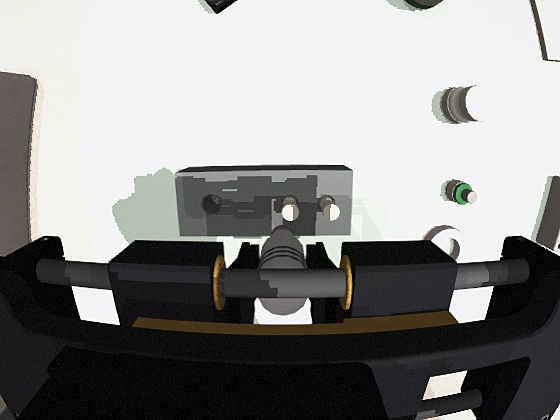

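The wrist view shows the rack, with the wide hole near (211,203) and the tubes near (289,207) and (328,207).

```bash
python3 - <<'E'
from h import *
w=np.load("w6.npy");st=dict(position=w[:3],tool_rot=w[3:])
c=cv2.imread("pics/wrist6.png")
cv2.imwrite("pics/w6c.png",cv2.resize(cv2.convertScaleAbs(c[155:245,170:360],alpha=1.6),None,fx=4,fy=4,interpolation=0))
print(at("wrist",211,203,.05,st))
for p in [(177,173),(352,168),(353,236),(179,235)]: print(at("wrist",*p,.05,st))
E
```

```text
[0.5016 0.2714 0.05  ]
[0.5312 0.3041 0.05  ]
[0.5356 0.1378 0.05  ]
[0.4686 0.1332 0.05  ]
[0.4687 0.3067 0.05  ]
```

View pics/w6c.png

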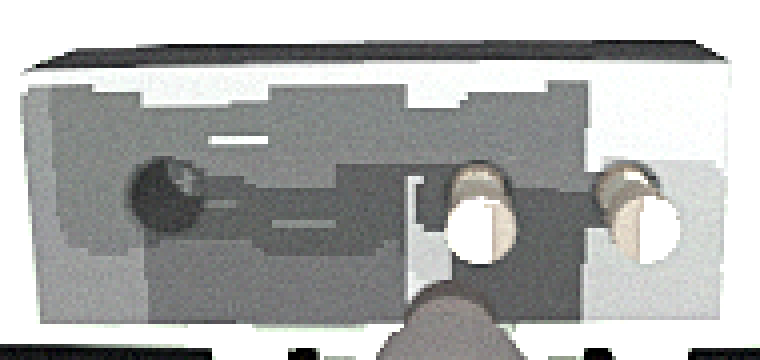

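```bash
python3 - <<'E'
from h import *
w=np.load("w6.npy");st=dict(position=w[:3],tool_rot=w[3:])
print("edge",at("wrist",282.5,225.2,.1867-.0530,st)); print("hole",at("wrist",212.2,204,.05,st))
# foot of barrel shoulder near edge etc
E
```

```text
edge [0.5049 0.2031 0.1337]
hole [0.5006 0.2703 0.05  ]
```

```bash
python3 -m jog '[{"rot":[0,0,0],"travel":[0,-0.075,-0.0039],"jaw":0.8},{"rot":[0,0,0],"travel":[0,-0.075,-0.0039],"jaw":0.8},{"rot":[0,0,0],"travel":[0,-0.075,-0.0039],"jaw":0.8},{"rot":[0,0,0],"travel":[0.08,0,0],"jaw":0.8},{"rot":[0,0,0],"travel":[0.08,0,0],"jaw":0.8},{"rot":[0,0,0],"travel":[0.06,0,0],"jaw":0.8},{"rot":[0,0,0],"travel":[0,0,0],"jaw":0.8},{"rot":[0,0,0],"travel":[0,0,0],"jaw":0.8}]';python3 - <<'E'
from h import *
s=ctrl.get_state(); print(s["position"],s["ft_force"],R.from_rotvec(s["tool_rot"]).as_matrix().round(4))
np.save("w7.npy",np.r_[s["position"],s["tool_rot"]])
c=ctrl.get_image("wrist")[:,:,::-1].copy();cv2.imwrite("pics/wrist7.png",c)
a=ctrl.get_image("scene")[:,:,::-1]
o=np.zeros((600,800,3),np.uint8)
o[:360,:480]=cv2.resize(cv2.convertScaleAbs(c[150:270,200:360],alpha=1.5),(480,360),interpolation=0)
o[:,480:]=cv2.resize(cv2.convertScaleAbs(a[120:240,355:419],alpha=1.8),(320,600),interpolation=0)
cv2.imwrite("pics/c7.png",o)
E
```

```text
time: 21.5
position: [0.5067, 0.2686, 0.1215]
tool_rot: [-2.22, 0.003, 2.221]
ft_force: [-0.1, -0.1, -0.7]
grip_width: 0.285
[0.50673564 0.26857564 0.12148942] [-0.14411477 -0.14923999 -0.70321233] [[-4.0e-04 -1.8e-03 -1.0e+00]
 [-6.0e-04 -1.0e+00  1.8e-03]
 [-1.0e+00  6.0e-04  3.0e-04]]
```

View pics/c7.png

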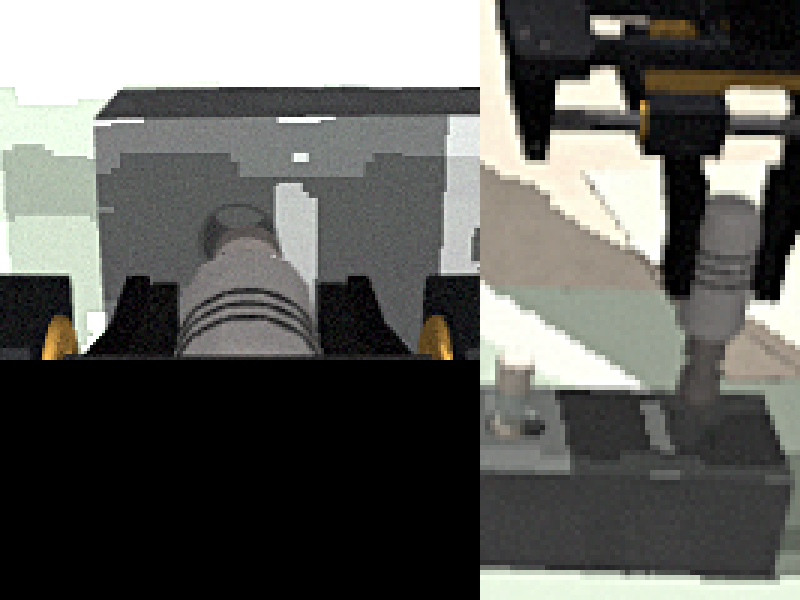

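The nipple is slightly to the right of the hole, by about 1.7 mm towards −y, which matches the measured pose error. I'll correct x by −1.5 mm and y by +1.7 mm, then check closer.

```bash
python3 -m jog '[{"rot":[0,0,0],"travel":[0,-0.006,0.005],"jaw":0.8},{"rot":[0,0,0],"travel":[0.02,0,0],"jaw":0.8},{"rot":[0,0,0],"travel":[0,0,0],"jaw":0.8},{"rot":[0,0,0],"travel":[0,0,0],"jaw":0.8}]';python3 - <<'E'
from h import *
s=ctrl.get_state(); print(s["position"],s["ft_force"],R.from_rotvec(s["tool_rot"]).as_matrix()[:,0].round(4))
np.save("w8.npy",np.r_[s["position"],s["tool_rot"]])
c=ctrl.get_image("wrist")[:,:,::-1].copy();cv2.imwrite("pics/wrist8.png",c)
cv2.imwrite("pics/c8.png",cv2.resize(cv2.convertScaleAbs(c[190:260,230:330],alpha=1.8),None,fx=8,fy=8,interpolation=0))
print(at("wrist",282,225.2,s["position"][2]-.053,s))
E
```

```text
time: 22.0
position: [0.5048, 0.2714, 0.1152]
tool_rot: [2.221, -0.0, -2.222]
ft_force: [-0.7, -0.6, -1.7]
grip_width: 0.289
[0.5047832  0.27141505 0.11518615] [-0.67564938 -0.56717954 -1.74163938] [-3.e-04 -3.e-04 -1.e+00]
[0.5079 0.2721 0.0622]
```

View pics/c8.png

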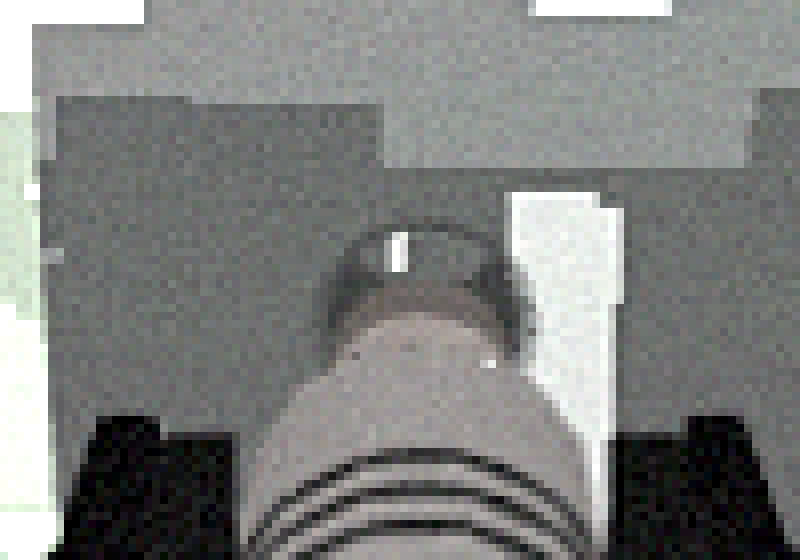

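```bash
python3 - <<'E'
from h import *
w=np.load("w8.npy");s=dict(position=w[:3],tool_rot=w[3:])
print(at("wrist",230+428/8,218.3,.05,s),at("wrist",230+427/8,225.6,.0622,s))
print(at("wrist",270,231,.05,s),at("wrist",297,231,.05,s))
E
```

```text
[0.5095 0.271  0.05  ] [0.5076 0.2711 0.0622]
[0.4998 0.2809 0.05  ] [0.4998 0.2611 0.05  ]
```

The nipple is centred on the hole to within about 1 mm in both axes. I'll lower it gently, watching the force.

```bash
python3 -m jog '[{"rot":[0,0,0],"travel":[0.015,0,0],"jaw":0.8},{"rot":[0,0,0],"travel":[0.015,0,0],"jaw":0.8},{"rot":[0,0,0],"travel":[0.0066,0,0],"jaw":0.8},{"rot":[0,0,0],"travel":[0,0,0],"jaw":0.8}]';python3 -m jog '[{"rot":[0,0,0],"travel":[0.0066,0,0],"jaw":0.8},{"rot":[0,0,0],"travel":[0,0,0],"jaw":0.8}]';
```

```text
time: 22.45
position: [0.5046, 0.2712, 0.1037]
tool_rot: [2.22, -0.0, -2.222]
ft_force: [-0.1, -0.4, -2.0]
grip_width: 0.287
time: 22.65
position: [0.5049, 0.2714, 0.1022]
tool_rot: [2.221, -0.0, -2.222]
ft_force: [0.4, -0.2, -1.5]
grip_width: 0.286
```

```bash
python3 -m jog '[{"rot":[0,0,0],"travel":[0.0066,0,0],"jaw":0.8},{"rot":[0,0,0],"travel":[0,0,0],"jaw":0.8}]';python3 -m jog '[{"rot":[0,0,0],"travel":[0.0066,0,0],"jaw":0.8},{"rot":[0,0,0],"travel":[0,0,0],"jaw":0.8}]'
```

```text
time: 22.85
position: [0.5048, 0.2714, 0.1002]
tool_rot: [2.221, -0.0, -2.222]
ft_force: [-0.8, 0.2, -1.4]
grip_width: 0.286
time: 23.05
position: [0.5048, 0.2713, 0.0981]
tool_rot: [2.221, -0.0, -2.222]
ft_force: [-0.6, 0.4, -1.2]
grip_width: 0.286
```

```bash
python3 -m jog '[{"rot":[0,0,0],"travel":[0.0066,0,0],"jaw":0.8},{"rot":[0,0,0],"travel":[0.0066,0,0],"jaw":0.8},{"rot":[0,0,0],"travel":[0.0066,0,0],"jaw":0.8}]';python3 -m jog '[{"rot":[0,0,0],"travel":[0.01,0,0],"jaw":0.8},{"rot":[0,0,0],"travel":[0.01,0,0],"jaw":0.8},{"rot":[0,0,0],"travel":[0.01,0,0],"jaw":0.8}]'
```

```text
time: 23.35
position: [0.5048, 0.2714, 0.0922]
tool_rot: [2.221, -0.0, -2.222]
ft_force: [-1.0, -1.3, -1.4]
grip_width: 0.288
time: 23.65
position: [0.5049, 0.2714, 0.0831]
tool_rot: [2.221, -0.0, -2.222]
ft_force: [-0.1, 0.0, -0.9]
grip_width: 0.288
```

```bash
python3 -m jog '[{"rot":[0,0,0],"travel":[0.01,0,0],"jaw":0.8},{"rot":[0,0,0],"travel":[0.01,0,0],"jaw":0.8},{"rot":[0,0,0],"travel":[0.0066,0,0],"jaw":0.8},{"rot":[0,0,0],"travel":[0,0,0],"jaw":0.8}]';python3 -m jog '[{"rot":[0,0,0],"travel":[0.0066,0,0],"jaw":0.8},{"rot":[0,0,0],"travel":[0,0,0],"jaw":0.8}]'
```

```text
time: 24.05
position: [0.5048, 0.2714, 0.0751]
tool_rot: [2.221, -0.0, -2.222]
ft_force: [-1.4, -0.3, -1.2]
grip_width: 0.288
time: 24.25
position: [0.5048, 0.2714, 0.0733]
tool_rot: [2.221, -0.0, -2.222]
ft_force: [-1.2, -0.3, -2.0]
grip_width: 0.287
```

```bash
python3 -m jog '[{"rot":[0,0,0],"travel":[0.005,0,0],"jaw":0.8},{"rot":[0,0,0],"travel":[0.0033,0,0],"jaw":0.8},{"rot":[0,0,0],"travel":[0,0,0],"jaw":0.8}]';python3 -m jog '[{"rot":[0,0,0],"travel":[0.0033,0,0],"jaw":0.8},{"rot":[0,0,0],"travel":[0,0,0],"jaw":0.8}]';python3 -m jog '[{"rot":[0,0,0],"travel":[0.0033,0,0],"jaw":0.8},{"rot":[0,0,0],"travel":[0,0,0],"jaw":0.8}]'
```

```text
time: 24.55
position: [0.5048, 0.2714, 0.0708]
tool_rot: [2.221, -0.0, -2.222]
ft_force: [-1.6, -1.3, -1.2]
grip_width: 0.283
time: 24.75
position: [0.5048, 0.2714, 0.0699]
tool_rot: [2.221, -0.0, -2.222]
ft_force: [-1.6, -1.0, -1.4]
grip_width: 0.287
time: 24.95
position: [0.5048, 0.2715, 0.0689]
tool_rot: [2.221, -0.0, -2.222]
ft_force: [-2.5, -0.1, -0.9]
grip_width: 0.285
```

```bash
python3 -m jog '[{"rot":[0,0,0],"travel":[0.0033,0,0],"jaw":0.8},{"rot":[0,0,0],"travel":[0,0,0],"jaw":0.8}]';python3 -m jog '[{"rot":[0,0,0],"travel":[0.0033,0,0],"jaw":0.8},{"rot":[0,0,0],"travel":[0,0,0],"jaw":0.8}]'
```

```text
time: 25.15
position: [0.5049, 0.2715, 0.0686]
tool_rot: [2.221, -0.001, -2.221]
ft_force: [-2.7, -1.4, 5.1]
grip_width: 0.283
time: 25.35
position: [0.5049, 0.2715, 0.0686]
tool_rot: [2.221, -0.001, -2.221]
ft_force: [-5.9, -3.3, 10.5]
grip_width: 0.288
```

The filter seated at 0.0686, exactly the predicted height, under a gentle 10 N. I'll relax the push, let go and rise.

```bash
python3 -m jog '[{"rot":[0,0,0],"travel":[-0.005,0,0],"jaw":0.8},{"rot":[0,0,0],"travel":[0,0,0],"jaw":0.8},{"rot":[0,0,0],"travel":[0,0,0],"jaw":0.35},{"rot":[0,0,0],"travel":[0,0,0],"jaw":0.2},{"rot":[0,0,0],"travel":[0,0,0],"jaw":0},{"rot":[0,0,0],"travel":[0,0,0],"jaw":-0.15},{"rot":[0,0,0],"travel":[0,0,0],"jaw":-0.15},{"rot":[0,0,0],"travel":[0,0,0],"jaw":-0.15}]'; python3 -m jog '[{"rot":[0,0,0],"travel":[-0.01,0,0],"jaw":-0.15},{"rot":[0,0,0],"travel":[-0.03,0,0],"jaw":-0.15},{"rot":[0,0,0],"travel":[-0.05,0,0],"jaw":-0.15},{"rot":[0,0,0],"travel":[-0.1,0,0],"jaw":-0.15},{"rot":[0,0,0],"travel":[-0.12,0,0],"jaw":-0.15},{"rot":[0,0,0],"travel":[-0.12,0,0],"jaw":-0.15},{"rot":[0,0,0],"travel":[0,0,0],"jaw":-0.15}]'
```

```text
time: 26.15
position: [0.5051, 0.2716, 0.0686]
tool_rot: [-2.222, -0.0, 2.221]
ft_force: [1.0, 0.1, 0.9]
grip_width: 0.562
time: 26.85
position: [0.5077, 0.274, 0.2045]
tool_rot: [-2.231, -0.005, 2.208]
ft_force: [0.9, 0.9, -0.0]
grip_width: 0.577
```

```bash
python3 - <<'E'
from h import *
s=ctrl.get_state()
a=ctrl.get_image("scene")[:,:,::-1].copy();t=ctrl.get_image("top")[:,:,::-1].copy();w=ctrl.get_image("wrist")[:,:,::-1].copy()
cv2.imwrite("pics/scene9.png",cv2.convertScaleAbs(a,alpha=1.5));cv2.imwrite("pics/top9.png",cv2.convertScaleAbs(t,alpha=1.5));cv2.imwrite("pics/wrist9.png",w)
E
```

```text
(no output)
```

View pics/scene9.png

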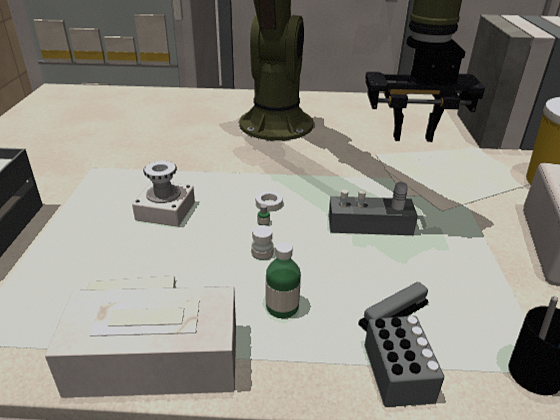

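View pics/top9.png

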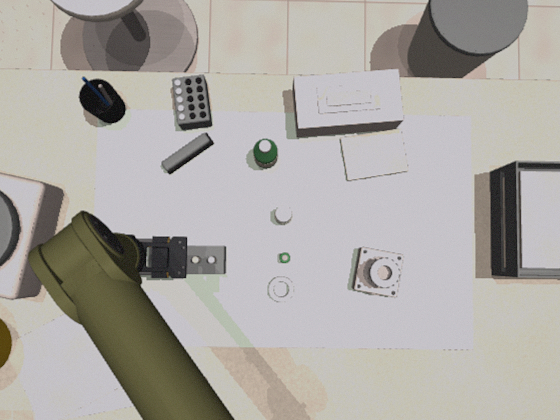

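View pics/wrist9.png

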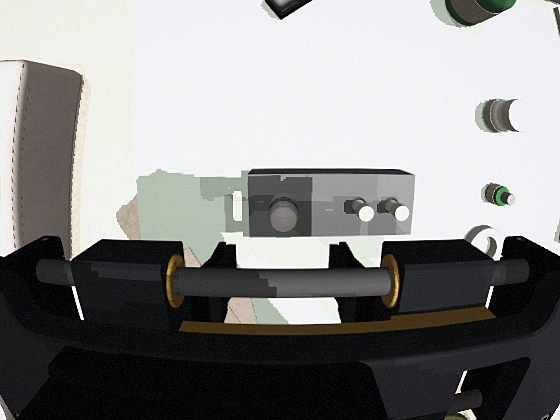

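The filter stands upright in the wide hole, with its barrel near (399,195) in the scene view and (284,215) in the wrist view. The bystanders are where they were. Last, I'll compare the collar and bystanders with the first pictures.

```bash
python3 - <<'E'
from h import *
b=cv2.imread("pics/scene0.png");a=ctrl.get_image("scene")[:,:,::-1].copy()
ga=cv2.cvtColor(a,6).astype(float);gb=cv2.cvtColor(b,6).astype(float)
print([(r,int(gb[r,156:162].mean()),int(ga[r,156:162].mean())) for r in range(168,186)])
for n,(x0,y0,x1,y1) in dict(skirt=(145,172,172,190),mid=(245,190,310,320),tubes=(335,185,370,235),stap=(355,280,432,330)).items():
    print(n,abs(ga[y0:y1,x0:x1]-gb[y0:y1,x0:x1]).mean().round(1), cv2.phaseCorrelate(gb[y0:y1,x0:x1],ga[y0:y1,x0:x1])[0])
print("barrel top seen at", at("scene",400.5,184.5,.105))
cv2.imwrite("pics/f9.png",cv2.resize(cv2.convertScaleAbs(a[170:240,320:425],alpha=1.8),None,fx=6,fy=6,interpolation=0))
E
```

```text
[(168, 48, 63), (169, 54, 63), (170, 31, 52), (171, 90, 97), (172, 127, 134), (173, 131, 139), (174, 134, 142), (175, 100, 106), (176, 45, 49), (177, 39, 42), (178, 38, 41), (179, 49, 53), (180, 55, 60), (181, 55, 60), (182, 54, 58), (183, 45, 48), (184, 37, 40), (185, 37, 40)]
skirt 4.9 (0.45602983263672137, 0.007912670952318734)
mid 6.5 (0.007586611653522368, 0.4951992852645475)
tubes 4.8 (0.14735518462762442, -0.20549641797692786)
stap 5.8 (-0.02951935471079281, 0.015628154024060592)
barrel top seen at [0.5083 0.2684 0.105 ]
```

View pics/f9.png

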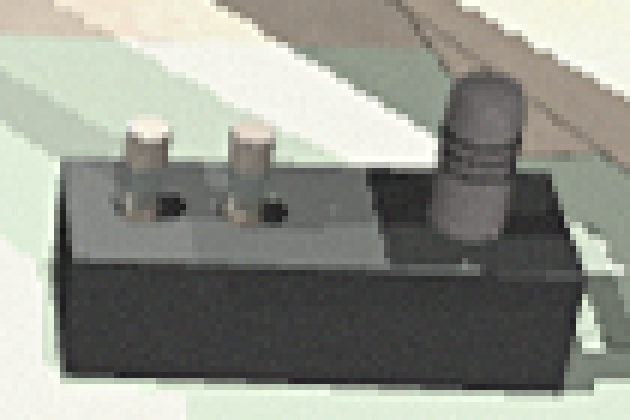

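The shoulder sits flush on the rack, and the collar's rows match the first picture exactly. I'm handing the job in.

```bash
python3 -c "
from bench import ctrl;print(ctrl.close_job())"
```

```text
the job is handed in; nothing more can be done
None
```

The filter is out of the outlet and stands nipple-down in the rack's wide hole. I let go of it and handed the job in at about 27 s of the 72 s allowed.

- **Freeing it:** I felt the collar at about 109.5 mm above the table and pressed it to its stop, reading 22.6 N at most. The first draw met resistance after about 3 mm. I thought it had re-latched, so I set it back, pressed the collar again and redrew it. That second draw met the same resistance. A gentle pull, reading 8.6 N at most, slid it free. I can't tell whether that was a partly closed latch or just friction.
- **Possible drop:** When I pressed the collar the second time, the filter fell back about 3 mm onto its seat, not gripped.
- **Placing it:** The nipple went into the hole with no force beyond the filter's weight. It seated at exactly the predicted height (TCP 68.6 mm) under a 10 N push, and I let go after easing that off.

**Last checks:**
- **Collar:** it is fully up; its image rows match the first picture.
- **Filter:** its shoulder sits flush on the rack and it stands upright.
- **Bystanders:** they look unmoved. The image comparison gave shifts of up to 0.5 px on patches with changed shadows, the same size as on the fixed outlet.
- **Robot:** it ended clear of everything, reading about 0 N.
- **Disagreement:** a rough scene-camera reading put the filter's top about 7 mm off in x and 2 mm in y from the hole axis. I think that is mostly the hand-picked pixel.

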